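# Key the load cap onto the test port and hold it home

## Task

Pick up the load cap (the tall one with the dark knurled collar) and set it over the test port's spigot; turn the collar with a light push until one of its hidden keyways drops over the pin, then push the cap fully home, flat on the port's deck. The spring contact inside will lift it again, so finish while still holding the cap pushed home: do not let go. Leave the other things on the bench where they are.

Things in the scene. Friction and masses are not known exactly. Their poses are not given: they have to be found in the camera images.
- load_cap: The load cap, 56 mm tall, 0.15 to 0.27 kg, standing upright on the mat, mouth down. Origin: centre of its underside, z up along its axis. The lower 30 mm is a smooth aluminium skirt 56 mm in diameter, the upper 26 mm the dark knurled collar.
- cap_grip (a point): On the load cap's axis, 43 mm above its underside, in the middle of the knurled collar: round, 42 mm in diameter, 26 mm high, closed flat top. Take the cap here, at any yaw.
- cap_mouth (a point): Centre of the load cap's underside, axes as the cap. The bore is 31 mm in diameter and 30 mm deep, with three equal keyways 8 mm wide, open at the bottom and reaching 24.5 mm from the axis, 120 degrees apart, the first along the cap's +x; nothing shows them outside.
- port: The test port, fixed to the table: a grey housing 120 x 120 x 24 mm with a short spigot on top; origin at the centre of its underside.
- port_deck (a point): Centre of the port's flat deck, 24 mm above its underside. From here the aluminium spigot rises 28 mm, 28 mm in diameter, top chamfered 3 mm. The cap is home when its underside lies on the deck.
- pin_height (a point): On the spigot's axis, 16.5 mm above the deck: level of the flat upper face of the one steel pin, 4 mm wide, that juts from the spigot to 23 mm from the axis. Its direction differs each time, whatever the port's axes. An unkeyed cap stops here; turned up to 120 degrees, either way, a keyway comes over the pin (to about 7 degrees) and the cap can go down.
- plunger (a joint): Sprung brass contact 12 mm in diameter, standing 10 mm above the spigot's top. Value in m: 0 is out, grows as it is pressed, 0.008 with the cap home, limit 0.0095. It pushes up with 3.6 N at 0, 8.4 N at home, more than the cap's weight: a cap let go rises about 8 mm. A keyed cap meets it 8 mm above home.
- dust_cap: Plain smooth aluminium dust cap standing near the load cap, a low disc 48 mm in diameter and 26 mm high, no knurl. Origin: centre of its underside. Not needed.
- adapter: Aluminium adapter standing near the load cap: a 46 mm flange 6 mm thick with a smooth 26 mm stub on top, 30 mm high in all. Origin: centre of its underside. Not needed.
- circuit_board: Blue circuit board 75 x 110 mm lying flat with parts up to 16 mm high, at the far edge of the mat. Not needed.
- side_cutters: Pair of blue-handled side cutters about 150 mm long lying flat, 16 mm high. Origin at their pivot. Not needed.
- solder_reel: Black reel standing on end, 54 mm in diameter and 40 mm high. Not needed.
- telephone: Black telephone lying flat, 72 x 148 x 9 mm. Not needed.
- screwdriver: Screwdriver about 160 mm long lying on the mat beyond the test port. Not needed.
There are look-alikes about, which are no part of the job. Leave any purple or red look-alike of the load_cap alone.

How it is judged (in metres and radians):
On the way, in this order (a step that is already met when the one before it is completed fails the run):
1. the load cap is lifted off the bench (height (world z) of load_cap above 0.055 m), for 0.1 s.
2. the load cap's skirt is over the spigot (horizontal distance between load_cap and port below 0.006 m and z of load_cap in the frame of port below 0.046 m), for 0.1 s.
At the end, for the whole second after the job is handed in: The load cap is on the test port's spigot (axes within 4 mm), upright within 0.08 rad, its underside within 2.5 mm of the deck, the sprung contact pressed in more than 5.5 mm, still, and the fingers still hold it there with more than 1.5 N of contact (horizontal distance between load_cap and port below 0.004 m and z of load_cap in the frame of port below 0.0265 m and angle between load_cap's own z axis and vertical below 0.08 rad and value of joint plunger above 0.0055 m and contact force between the fingers and load_cap above 1.5 N and linear speed of load_cap below 0.02 m/s); the arm keeps its last pose, push and grip.
It fails at once if another thing on the bench is moved more than 30 mm (distance of any of dust_cap, adapter, circuit_board, side_cutters, solder_reel, telephone, screwdriver from where it was at the start of the episode above 0.03 m).
It also fails if it takes over 64 s, if anything falls off the work surface, if the arm or the gripper's body presses on something with over 40 N, if the wrist force passes 120 N, or if a joint passes its speed limit or range.

## Robot

A 6-joint arm with a two-finger parallel gripper is mounted at the origin on the work surface. World frame = base frame: x ahead of the robot, y to its left, z up, the work surface at z = 0. Lengths are in m, angles in degrees, forces in N, time in s.
With the tool pointing down it reaches from about 0.325 to 0.85 m from the base axis. Payload 15.5 kg.
Tool frame: the origin (TCP) lies midway between the tips of the shut fingers; the grasp point (between the pads) lies 19 mm behind it; z points along the fingers, y is the line along which they close (so a half turn about z gives the same grasp; the last joint's range is limited). The gripper opens to 91 mm and grips with 3 to 60 N. Pads are 32 mm wide; open, the fingers measure 118 mm over their backs; the gripper's body (76 mm by 178 mm) begins 60 mm behind the grasp point.
Start: joints at [63.856, 28.281, 77.091, -0, 74.628, -5.472], TCP at [0.221, 0.585, 0.214] pointing down, gripper open.
Joint ranges: [-166.48, 166.48], [-47.26, 123.95], [12.59, 153.08], [-70.14, 250.14], [6.76, 159.57], [-176.63, 176.63]. Speed limits (degrees/s): [108.29, 108.29, 147.25, 172.46, 172.46, 172.46].

## Interface

Orientations are given as a 3x3 rotation matrix whose columns are the frame's x, y, z axes.
In Python, from bench import ctrl gives the robot as it stands. The module is installed in compiled form; this text tells all that it offers. Calls block until the motion is done:
- ctrl.goto(position, orientation): joint-space move of the TCP to a pose.
- ctrl.move_l(position, vel=0.15, ori=None, contact_N=None): straight line of the TCP; ori=None keeps the orientation; vel is the mean speed in m/s. With contact_N (N) it stops when the force on the tool has changed by that much, and returns True; else False.
- ctrl.movej(angles): joint-space move.
- ctrl.command_gripper(opening): opening from 0.0 (shut) to 1.0 (fully open); the grip force is fixed at half the most; returns when the fingers have stopped.
- ctrl.sleep(seconds).
- ctrl.ik(position, orientation): joint angles nearest the present ones, or None.
- ctrl.read_camera(name): name is "side" or "top"; returns the picture (480x640x3 uint8, blue, green, red); there is no depth.
- ctrl.camera_params(name): a dict with "fx", "fy", "cx", "cy" (pixels), "pose" (4x4, takes a point from camera to world coordinates). Camera axes: x right, y up, looking along -z (the intrinsics and any distortion apply to the point x, -y, -z); pixel columns grow to the right and rows downward; lengths in m; the calibration is good to about 2 mm. A picture is of the moment at which its call begins. camera_params takes no time and is no camera call.
A pose or a line that the arm cannot do raises ctrl.MotionError and nothing moves.
- ctrl.sign_off(): hands the job in; it is judged then, once.
Readings, each from a call of its own:
- ctrl.current_t(): time.
- ctrl.current_q(): joint angles.
- ctrl.current_dq(): joint speeds.
- ctrl.current_effort(): joint torques, N m.
- ctrl.current_tool_pos(): TCP position.
- ctrl.current_eef_rot(): TCP orientation.
- ctrl.current_contact_force(): force on the tool from outside, world axes, zero at the start.
- ctrl.current_wrist_torque(): the same for the moment, N m.
- ctrl.current_grip_width(): opening from 0.0 (shut) to 1.0 (fully open).
- ctrl.current_grasp_force(): force on a finger pad.
Only numpy, scipy, OpenCV 4.12 (cv2) and the standard library are available. Lean on these libraries where they do the work, as an engineer would, in place of code of your own. Each camera call takes 0.05 s, during which the arm holds its last target. There are 200 camera calls.

## Working session

There is one attempt and no reset: what is moved stays moved. The work goes in short steps, each a Python script; the robot and the scene stay as the last script left them, time stands still between calls to the robot, and variables do not carry over. Pictures are saved under pics/ and viewed, at most 10 in all, crops included, and the job is handed in when it is done.

```bash
mkdir -p pics; python3 - <<'E'
from bench import ctrl
import cv2,numpy as np
for n in("top","side"):
    im=ctrl.read_camera(n); cv2.imwrite(f"pics/{n}0.png",im)
    p=ctrl.camera_params(n); print(n,{k:(np.round(v,4).tolist()) for k,v in p.items()})
print(ctrl.current_t())
E
```

```text
top {'fx': 455.5294, 'fy': 455.5294, 'cx': 311.8915, 'cy': 241.6749, 'pose': [[0.0174, 0.9986, -0.049, 0.5247], [-0.9998, 0.0169, -0.0095, -0.0272], [-0.0087, 0.0492, 0.9988, 0.9615], [0.0, 0.0, 0.0, 1.0]]}
side {'fx': 541.3007, 'fy': 541.3007, 'cx': 312.1615, 'cy': 244.9491, 'pose': [[-0.9971, 0.064, -0.0422, 0.5354], [-0.0763, -0.7728, 0.6301, 0.6954], [0.0077, 0.6315, 0.7754, 0.966], [0.0, 0.0, 0.0, 1.0]]}
0.1
```

View pics/top0.png

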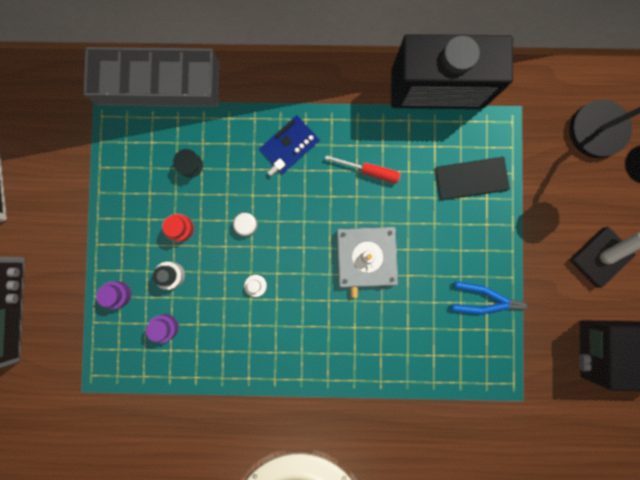

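View pics/side0.png

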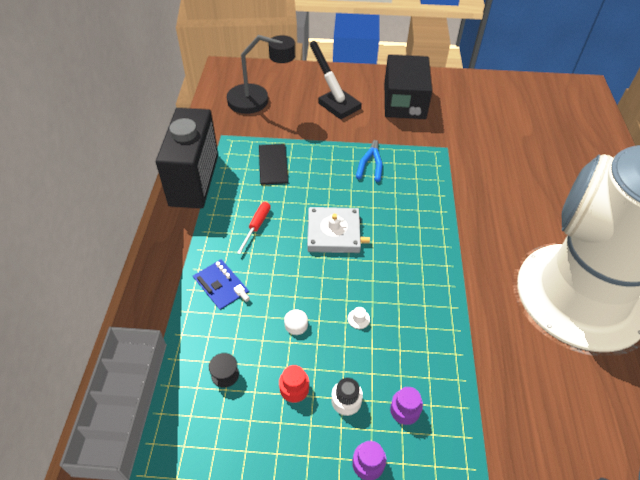

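Top view, candidates for the load cap:
- (168,275): aluminium skirt with dark collar.
- (177,228): red.
- (113,295) and (161,328): purple.
- (187,163): the black reel.

Only (168,275), at (347,395) in the side view, has the dark collar on an aluminium skirt. The port is at (367,257) in the top view and (335,230) in the side view. I'll confirm with one enlarged crop and measure.

```bash
cat > h.py <<'E'
import numpy as np,cv2
from bench import ctrl
def ray(n,u,v):
    p=ctrl.camera_params(n);T=np.array(p["pose"])
    d=T[:3,:3]@np.array([(u-p["cx"])/p["fx"],-(v-p["cy"])/p["fy"],-1.]);return T[:3,3],d
def onz(n,uv,z):
    o,d=ray(n,*uv);return o+d*(z-o[2])/d[2]
def tri(a,b):
    (o1,d1),(o2,d2)=ray("top",*a),ray("side",*b)
    s=np.linalg.lstsq(np.c_[d1,-d2],o2-o1,rcond=None)[0]
    p,q=o1+s[0]*d1,o2+s[1]*d2;return (p+q)/2,np.linalg.norm(p-q)
E
python3 - <<'E'
from h import *
t=cv2.imread("pics/top0.png");s=cv2.imread("pics/side0.png")
def big(im,x,y,r=30): return cv2.resize(im[y-r:y+r,x-r:x+r],(300,300),interpolation=cv2.INTER_CUBIC)
P=np.hstack
cv2.imwrite("pics/crop1.png",np.vstack([P([big(t,168,275),big(s,347,395)]),P([big(t,367,257,35),big(s,335,230,35)])]))
# cap: dark collar; port: grey low-saturation
for n,im,c,pc in(("top",t,(168,275),(367,257)),("side",s,(347,395),(335,230))):
    hsv=cv2.cvtColor(im,cv2.COLOR_BGR2HSV)
    for name,ctr,r,m in(("collar",c,24,(hsv[...,2]<95)&(hsv[...,1]<120)),("cap",c,28,(hsv[...,1]<90)),("port",pc,42,(hsv[...,1]<70))):
        w=np.zeros(m.shape,np.uint8);cv2.circle(w,ctr,r,255,-1)
        mm=cv2.bitwise_and(w,m.astype(np.uint8)*255)
        k=max(cv2.findContours(mm,cv2.RETR_EXTERNAL,cv2.CHAIN_APPROX_NONE)[0],key=cv2.contourArea)
        rect=cv2.minAreaRect(k);print(n,name,np.round(np.array(rect[0]+rect[1]+(rect[2],)),1),cv2.boundingRect(k),np.round(cv2.minEnclosingCircle(k)[0],1))
        if name=="port": print("  corners->deck",np.round([onz(n,q,.024)[:2] for q in cv2.boxPoints(rect)],4).tolist())
E
```

```text
top collar [162.7 276.5  21.8  23.9  37.9] (152, 267, 24, 24) [163.7 277.8]
top cap [165.3 276.7  35.6  49.2  51.8] (145, 248, 47, 47) [164.4 272.9]
top port [365.4 260.5  66.9  64.4  86.5] (334, 226, 65, 70) [367.  257.8]
  corners->deck [[0.5974, -0.0578], [0.6077, -0.1901], [0.4707, -0.1995], [0.4604, -0.0681]]
side collar [347.5 391.   26.   21.   90. ] (337, 378, 22, 27) [347.  390.9]
side cap [351.2 394.6  49.   45.1  35.8] (320, 371, 55, 45) [347.4 395. ]
side port [335.  229.5  45.   56.   90. ] (307, 207, 57, 46) [333.9 229.6]
  corners->deck [[0.6078, -0.1853], [0.4748, -0.1964], [0.4725, -0.0593], [0.5965, -0.0491]]
```

View pics/crop1.png

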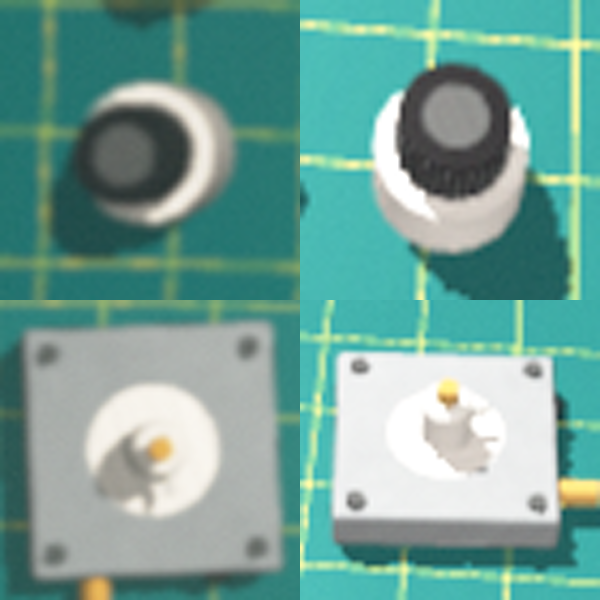

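The crop confirms the load cap: aluminium skirt, dark knurled collar, grey top disc at about (162.6,276) top and (348,388.4) side. The port's four deck screws and brass plunger tip are clear in both views.

```bash
python3 - <<'E'
from h import *
f=lambda c,s,o:(np.array(c)+.5)/s-.5+np.array(o)
cap={"top":f((123,155),5,(138,245)),"side":f((155,117),5,(317,365))}
for n in cap: print("captop",n,onz(n,cap[n],.056))
print(tri(cap["top"],cap["side"]))
s=300/70
scr={"top":[(47,55),(247,47),(257,247),(55,253)],"side":[(60,67),(234,70),(237,203),(56,200)]}
o={"top":(332,222),"side":(300,195)}
pl={"top":(161,148),"side":(148,83)};disc={"top":(152,150),"side":(146,130)}
for n in scr:
    q=np.array([onz(n,f(c,s,o[n]),.024) for c in scr[n]]);print(n,"screws",q.mean(0),np.linalg.norm(q-np.roll(q,1,0),axis=1))
    print("  disc",onz(n,f(disc[n],s,o[n]),.024),"plunger",onz(n,f(pl[n],s,o[n]),.062))
    im=cv2.imread(f"pics/{n}0.png");h=cv2.cvtColor(im,cv2.COLOR_BGR2HSV);u,v=f((150,150),s,o[n]).astype(int)
    h=h[v-25:v+25,u-20:u+20];w=h[...,1].astype(float)*((h[...,0]>8)&(h[...,0]<28)&(h[...,1]>90))
    yy,xx=np.nonzero(w);print("  brass",w.astype(bool).sum(),onz(n,(u-20+xx.mean(),v-25+yy.mean()),.060))
# neighbours (skirt centres), roughly
for nm,uv in dict(red=(177,228),p1=(113,295),p2=(161,328)).items(): print(nm,onz("top",uv,.045))
E
```

```text
captop top [0.49657042 0.27796946 0.056     ]
captop side [0.49674754 0.27902496 0.056     ]
(array([0.49661003, 0.27841583, 0.05466901]), np.float64(0.000161950933252055))
top screws [ 0.54179255 -0.13191564  0.024     ] [0.095003   0.09615437 0.0959278  0.09658658]
  disc [ 0.54191707 -0.13217646  0.024     ] plunger [ 0.54221185 -0.13204612  0.062     ]
  brass 19 [ 0.54181297 -0.13192226  0.06      ]
side screws [ 0.54103492 -0.13139029  0.024     ] [0.09534835 0.09613172 0.09524477 0.09530579]
  disc [ 0.54155934 -0.13379508  0.024     ] plunger [ 0.54194638 -0.13336587  0.062     ]
  brass 20 [ 0.54193218 -0.12795212  0.06      ]
red [0.59276309 0.25488407 0.045     ]
p1 [0.4555872  0.37956187 0.045     ]
p2 [0.39160124 0.2805695  0.045     ]
```

Cap axis at (0.4967, 0.2783), port axis at (0.5417, -0.1320). The views agree within about 1–2 mm, and the triangulated cap-top height of 54.7 mm fits 56 mm. The fingertips must stay above the 30 mm skirt shoulder, so I'll grasp with the TCP at 33 mm.

```bash
cat >> h.py <<'E'
def R(yaw):  # tool down; tool y axis at world angle yaw (deg)
    a=np.radians(yaw);y=np.array([np.cos(a),np.sin(a),0]);z=np.array([0,0,-1.]);return np.c_[np.cross(y,z),y,z]
CAP=np.array([.4967,.2783]);PORT=np.array([.5417,-.1320])
E
python3 - <<'E'
from h import *
for yaw in(90,-90):
    for p in(CAP,PORT):
        q=ctrl.ik([*p,.15],R(yaw));print(yaw,None if q is None else np.round(q,1))
y=ctrl.current_eef_rot();print(np.round(y,2).tolist())
best=min((90,-90),key=lambda a:abs(np.array(ctrl.ik([*CAP,.12],R(a)))[5]-ctrl.current_q()[5]))
ctrl.goto([*CAP,.12],R(best))
print(best,ctrl.current_t(),ctrl.current_tool_pos())
ctrl.move_l([*CAP,.033],vel=.12)
ctrl.command_gripper(0.0)
print(ctrl.current_t(),ctrl.current_tool_pos(),ctrl.current_grip_width()*91,ctrl.current_grasp_force(),ctrl.current_contact_force())
cv2.imwrite("pics/grasp.png",ctrl.read_camera("side")[200:480,100:640])
E
```

```text
90 [ 23.3  27.9  89.5  -0.   62.6 -66.7]
90 [ -19.8   27.    91.2   -0.    61.8 -109.8]
-90 [ 23.3  27.9  89.5  -0.   62.6 113.3]
-90 [-19.8  27.   91.2  -0.   61.8  70.2]
[[-0.94, 0.35, -0.0], [0.35, 0.94, -0.0], [0.0, -0.0, -1.0]]
90 1.6583 [0.49653933 0.27904422 0.12018473]
3.35 [0.49670619 0.27828578 0.03299343] 41.16784056157413 30.00016897916794 [-0.50627323  0.03923293  1.12851697]
```

View pics/grasp.png

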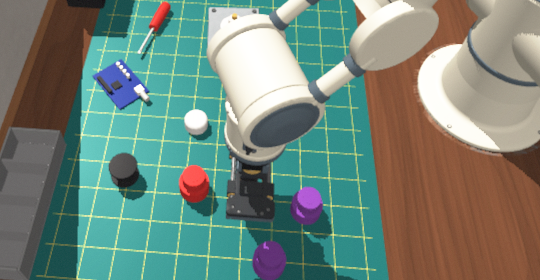

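Grasp holds (41 mm width, 30 N) and the neighbours are undisturbed. Next: lift, carry, lower onto the pin.

```bash
python3 - <<'E'
from h import *
ctrl.move_l([*CAP,.14],vel=.15)
print(ctrl.current_grip_width()*91)
ctrl.goto([*PORT,.14],R(90)); ctrl.sleep(.2)
print(ctrl.current_t(),ctrl.current_tool_pos(),ctrl.current_q().round(1) if hasattr(ctrl.current_q(),'round') else ctrl.current_q())
ctrl.move_l([*PORT,.098],vel=.12)
f0=np.array(ctrl.current_contact_force())
c=ctrl.move_l([*PORT,.068],vel=.03,contact_N=4)
print(c,ctrl.current_t(),ctrl.current_tool_pos(),f0,ctrl.current_contact_force(),ctrl.current_wrist_torque())
cv2.imwrite("pics/onpin.png",cv2.resize(ctrl.read_camera("side")[100:330,200:480],None,fx=2,fy=2))
E
```

```text
41.174042091620905
5.9917 [ 0.54187843 -0.13114516  0.13997992] [ -19.7   27.8   91.8    0.    60.5 -109.8]
True 7.2667 [ 0.54196117 -0.13196384  0.07308839] [ 0.14750075 -0.44051111 -1.91144738] [1.82405324 0.0834728  7.15461535] [ 0.0867409  -0.04960386  0.02138632]
```

View pics/onpin.png

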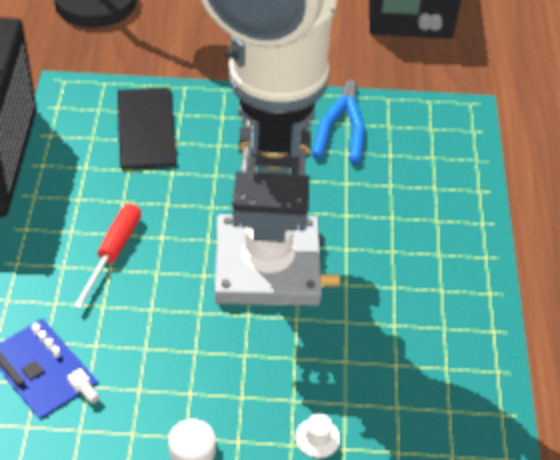

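The cap sits on the spigot at pin height (TCP 0.0731, expected 0.0735), centred. Now turn with a light push, watching for the force to drop.

```bash
python3 - <<'E'
from h import *
z=.0728;yaw=90;W=-1.9
while yaw>-42 and ctrl.current_t()<45:
    yaw-=4
    ctrl.goto([*PORT,z],R(yaw))
    p=ctrl.current_tool_pos();f=ctrl.current_contact_force()[2]-W
    print(yaw,round(ctrl.current_t(),1),"z",round(z,4),np.round(p,4),"F",round(f,1))
    if f<4:
        hit=ctrl.move_l([*PORT,z-.004],vel=.02,contact_N=6)
        zz=ctrl.current_tool_pos()[2];f=ctrl.current_contact_force()[2]-W
        print("  probe",hit,round(zz,4),round(f,1))
        if zz<.0700: print("KEYED");break
        z=zz
    elif f>14: z+=.0003
print(ctrl.current_t(),ctrl.current_grip_width()*91)
E
```

```text
86 7.6 z 0.0728 [ 0.5424 -0.1325  0.0731] F 8.2
82 7.8 z 0.0728 [ 0.5425 -0.1326  0.0731] F 9.1
78 8.1 z 0.0728 [ 0.5426 -0.1326  0.0732] F 8.7
74 8.3 z 0.0728 [ 0.5427 -0.1327  0.0732] F 8.3
70 8.6 z 0.0728 [ 0.5427 -0.1326  0.0732] F 9.5
66 8.8 z 0.0728 [ 0.5424 -0.1324  0.073 ] F 6.6
62 9.1 z 0.0728 [ 0.5413 -0.1318  0.0724] F 0.2
  probe False 0.0685 -0.8
KEYED
9.4167 41.06736793363591
```

Keyed at yaw 62°, with the TCP below 0.070 and no resistance. I'll turn a few more degrees to centre the pin in the keyway, then push home against the spring.

```bash
python3 - <<'E'
from h import *
ctrl.goto([*PORT,.0685],R(57)); print(ctrl.current_contact_force(),ctrl.current_wrist_torque())
hit=ctrl.move_l([*PORT,.0553],vel=.02,contact_N=22)
ctrl.sleep(.5)
print(hit,ctrl.current_t(),ctrl.current_tool_pos(),ctrl.current_contact_force(),ctrl.current_wrist_torque(),ctrl.current_grip_width()*91,ctrl.current_grasp_force())
E
```

```text
[-0.32351488  0.40428587 -1.01589442] [-0.0393454   0.00708131  0.01631058]
True 10.7583 [ 0.5419851  -0.13215035  0.05674354] [-1.26269789 -0.53414981  7.02071589] [-0.05273627  0.19538382  0.05187629] 41.48217990261837 30.00209480524063
```

```bash
python3 - <<'E'
from h import *
for z in(.0562,.0556):
    ctrl.move_l([*PORT,z],vel=.01); ctrl.sleep(.4)
    print(z,ctrl.current_t(),ctrl.current_tool_pos(),ctrl.current_contact_force(),ctrl.current_grasp_force())
cv2.imwrite("pics/home.png",cv2.resize(ctrl.read_camera("side")[180:270,270:390],None,fx=6,fy=6,interpolation=cv2.INTER_CUBIC))
E
```

```text
0.0562 11.4083 [ 0.54201252 -0.13214129  0.05666858] [-2.53213554  0.3280111  14.44473466] 30.002601742744446
0.0556 12.0583 [ 0.54204786 -0.13212846  0.05656846] [-4.79559008  2.01638733 24.86840563] 30.004664361476898
```

View pics/home.png

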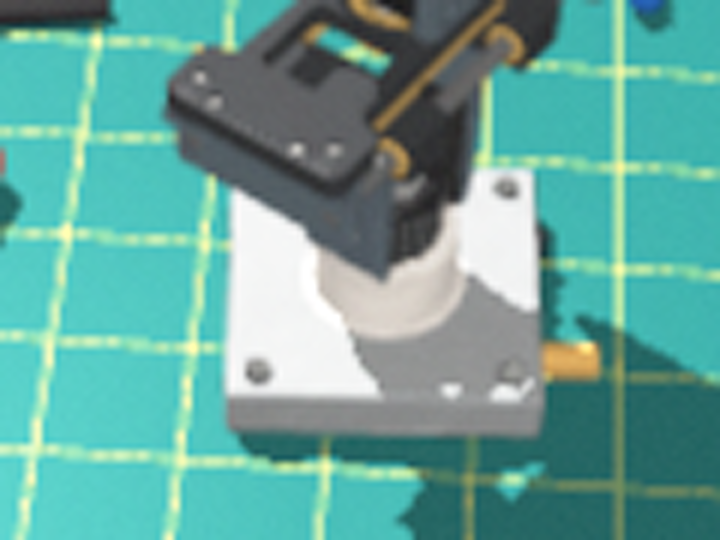

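The picture shows the skirt flat on the deck (bottom edge around (395,335) in the crop) with the fingers still on the collar. The TCP is stalled at 0.0566, the home height, under a push of about 25 N, which is more than the spring alone gives, so the cap is on the deck. Handing in.

```bash
python3 -c "
from h import *
print(ctrl.sign_off())"
```

```text
the job is handed in; nothing more can be done
None
```

The load cap is keyed over the pin and held pushed home on the port's deck with about 25 N, still gripped; I handed the job in at about 12 s of robot time, but no verdict came back.

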